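# Make up two bird-care kits on the patio table

## Robot

A 6-joint arm with a two-finger parallel gripper is mounted at the origin on the work surface. World frame = base frame: x ahead of the robot, y to its left, z up, the work surface at z = 0. Lengths are in m, angles in degrees, forces in N, time in s.
With the tool pointing down it reaches from about 0.25 to 0.725 m from the base axis. Payload 9.7 kg.
Tool frame: the origin (TCP) lies midway between the tips of the shut fingers; the grasp point (between the pads) lies 19 mm behind it (bot.pinch_z is the distance from the TCP to the grasp point, in m); z points along the fingers, y is the line along which they close (so a half turn about z gives the same grasp; the last joint's range is limited). The gripper opens to 85 mm and grips with 20 to 120 N. Pads are 22 mm wide; open, the fingers measure 114 mm over their backs; the gripper's body (76 mm by 85 mm) begins 54 mm behind the grasp point. The pads swing forward as they close: fully open they stand 13 mm farther back than shut.
Start: joints at [69.041, 4.979, 10.078, 95.1, 0, 90], TCP at [0.197, 0.514, 0.231] pointing down, gripper open.
Joint ranges: [-179.16, 179.16], [-48.56, 103.87], [-65.8, 70.77], [-126.05, 130.52], [-82.76, 87.17], [-180, 180]. Speed limits (degrees/s): [127.2, 127.2, 147.25, 180, 180, 180].

## Interface

Orientations are given as [roll, pitch, yaw] about the fixed x, y, z axes, in that order (R = Rz(yaw) Ry(pitch) Rx(roll)).
In Python, from workcell import sensors, camera, ticket, bot gives the robot as it stands.
- The arm moves only by the shell command python3 -m handwheel 'ROWS' [FORCE]. ROWS is a JSON object of lists of equal length, an entry for each row: "gripper": the opening, from -1 (shut) to 1 (fully open); "slide": the shift along the tool's x, y, z in mm, a list of three; "yaw": the turn about the tool's z in rad. A call has 1 to 8 rows; each row shifts and turns the commanded pose from where the row before left it, along the tool's axes as they then stand; what a row does not reach is not made up. A row lasts 1/12 s, in which the tool goes at most 41.7 mm and 7.16 degrees, less where a joint would pass 70% of its speed; a pose out of reach is approached as far as the arm can. A call is refused whole if a number of a shift passes 41.7 or a number of a turn 0.125, either way. A call with a gripper value outside its range is refused whole. The fingers move at their own pace and stop on an object; FORCE is the grip in N (left out, the last holds). Time passes only in rows, so rows that do not move let the fingers close. It gives the time, the measured TCP pose, the force, the opening and the grip force at its end, in the units of the state.
- sensors.get_obs(): the state, without advancing time (a new reading comes with each control period).
- camera(name): name is "side" or "top" or "wrist"; returns a dict with "img" (420x560x3 uint8, red, green, blue), "fx", "fy", "cx", "cy" (pixels), "R" (3x3) and "t" (3): a world point X has camera coordinates R X + t. Camera axes: x right, y down, z forward; pixel columns grow to the right and rows downward; lengths in m; the calibration is good to about 2 mm. A picture is of the moment at which its call begins. There is no depth.
- ticket.job_done(): hands the job in; it is judged then, once.
The state is a dict: "time": time; "q": joint angles; "qd": joint speeds; "joint_efforts": joint torques, N m; "ee_pos": TCP position; "tcp_rot": TCP orientation; "wrist_force": force on the tool from outside, world axes, zero at the start; "torque": the same for the moment, N m; "opening": finger opening in m; "grasp_force": force on a finger pad.
Only numpy, scipy, OpenCV 4.12 (cv2) and the standard library are available. Lean on these libraries where they do the work, as an engineer would, in place of code of your own. Each camera call takes 0.05 s, during which the arm holds its last target. There are 200 camera calls.

## Task

Make up the two bird-care kits. For the saucer kit, set the large seed cake and the little drinking cup side by side, flat on the floor of the round terracotta saucer; for the tray kit, lay the perch bar in the narrow bay of the cedar tray, stand the round tin in the wide bay and set the small seed cake centrally on the tin's lid. Leave everything upright as found, let go and at rest, and do not disturb the pitcher or the citrus squeezer.

Things in the scene. Friction and masses are not known exactly. Their poses are not given: they have to be found in the camera images.
- large_cake: Large round pressed seed cake, cork-brown with seeds on top, a disc 64 mm across and 30 mm high, 110 g. Origin at the centre of its underside, z up.
- small_cake: Small round pressed seed cake, same look, a disc 46 mm across and 24 mm high, 50 g. Origin at the centre of its underside, z up.
- tin: Round steel tin with a closed, flat lid that does not come off: 30 mm high, body 59 mm across, lid (upper 10 mm) 62 mm across, 120 g. Origin at the centre of its underside, z up.
- cup: Little open white ceramic drinking cup without handle, 46 mm high, 52 mm across the rim, tapering to 44 mm at the foot, wall 4 mm, 100 g. Origin at the centre of its underside, z up.
- perch_bar: Spare cedar perch: a straight bar 96 mm long (its x axis), 22 mm wide (y) and 24 mm high, with two small brass screw heads on top, 60 g. Origin at the centre of its underside, z up.
- saucer: Shallow round terracotta saucer, fixed to the table, 180 mm across the rim and 20 mm high, wall 6 mm; its flat inner floor is about 154 mm across and 6 mm above the table. Origin at the centre of its underside.
- tray: Low cedar tray, fixed to the table, 122 mm along its x axis, 135 mm along its y axis, walls 5 mm thick and 10 mm high, inner floor 4 mm above the table. A divider along x makes two bays, each 112 mm long in x: the narrow bay, 42 mm wide, has its centre at y = -41.5 mm, the wide bay, 78 mm wide, at y = +23.5 mm. Origin at the centre of its underside.
- pitcher: Bystander: small empty bulbous white ceramic pitcher with a handle (at its +y side), 105 mm high, 80 mm across, loose, near the curved edge of the table on the left. Origin at the centre of its underside.
- squeezer: Bystander: stainless citrus squeezer lying on the table beyond the stock, a round 68 mm bowl 40 mm high with two handles one over the other, reaching 175 mm along its -y axis; loose. Origin under the centre of the bowl.

How it is judged (in metres and radians):
At the end, for the whole second after the job is handed in: Large cake and cup flat on the saucer's floor; perch bar flat in the tray's narrow bay, along it; tin flat in the wide bay; undersides within 3 mm of the floor. Small cake on the tin's lid, centres within 12 mm. All upright (0.1 rad) and at rest (horizontal distance between large_cake and saucer below 0.055 m and z of large_cake in the frame of saucer between 0.003 and 0.009 m and horizontal distance between cup and saucer below 0.062 m and z of cup in the frame of saucer between 0.003 and 0.009 m and x of perch_bar in the frame of tray between -0.013 and 0.013 m and y of perch_bar in the frame of tray between -0.0545 and -0.0285 m and z of perch_bar in the frame of tray between 0.001 and 0.007 m and angle between the x axis of perch_bar and the x axis of tray, either way round below 0.25 rad and x of tin in the frame of tray between -0.03 and 0.03 m and y of tin in the frame of tray between 0.01 and 0.037 m and z of tin in the frame of tray between 0.001 and 0.007 m and horizontal distance between small_cake and tin below 0.012 m and z of small_cake in the frame of tin between 0.027 and 0.033 m and angle between each of large_cake, small_cake, tin, cup, perch_bar's own z axis and vertical below 0.1 rad and linear speed of each of large_cake, small_cake, tin, cup, perch_bar below 0.02 m/s); the robot touches nothing.
It fails at once if the pitcher is knocked over or moved more than 30 mm (distance of pitcher from where it was at the start of the episode above 0.03 m or angle between pitcher's own z axis and vertical above 0.35 rad).
It fails at once if the squeezer is moved more than 30 mm (distance of squeezer from where it was at the start of the episode above 0.03 m).
It also fails if it takes over 122 s, if anything falls off the work surface, if the arm or the gripper's body presses on something with over 40 N, if the wrist force passes 120 N, or if a joint passes its speed limit or range.

## Working session

There is one attempt and no reset: what is moved stays moved. The work goes in short steps, Python scripts to look and compute and a shell command to move; the robot and the scene stay as the last step left them, time stands still between calls to the robot, and variables do not carry over. Pictures are saved under pics/ and viewed, at most 14 in all, crops included, and the job is handed in when it is done.

```bash
mkdir -p pics; ls; python3 - <<'E'
from workcell import sensors, camera, ticket, bot
import cv2,json
o=sensors.get_obs();print(o, bot.pinch_z)
for n in ("top","side"):
    c=camera(n);cv2.imwrite(f"pics/{n}0.png",c["img"][:,:,::-1]);print(n,c["fx"],c["fy"],c["cx"],c["cy"],c["R"],c["t"])
E
```

```text
pics
{'time': 0.0, 'q': array([ 6.90425629e+01,  5.00939821e+00,  1.00347480e+01,  9.50999330e+01,
       -1.21291546e-03,  9.00002428e+01]), 'qd': array([ 0.01176904, -0.03070344,  0.00542233,  0.06597358, -0.04470448,
        0.01529887]), 'joint_efforts': array([ 4.20483586e-03, -5.20382953e+01,  4.64804649e+01,  1.62023969e-02,
       -4.06908640e-07, -6.05798078e-06]), 'ee_pos': array([0.19664334, 0.5133962 , 0.23060204]), 'tcp_rot': array([-1.79925417e+02,  1.21323052e-03,  1.59042322e+02]), 'wrist_force': array([-0.60376003, -0.39586856,  0.30868998]), 'torque': array([-0.01433552, -0.04966922,  0.00820317]), 'grasp_force': 0.0, 'opening': 0.08548784610427407} 0.0187
top 444.59355029818823 444.59355029818823 281.59543705037294 216.04534144163085 [[ 0.02003352 -0.99971728 -0.01280674]
 [-0.99899484 -0.01950201 -0.04036056]
 [ 0.04009939  0.01360243 -0.9991031 ]] [-0.00886821  0.62158836  1.05587079]
side 447.615866369461 447.615866369461 281.24209259326966 208.96784278066272 [[ 0.80974882 -0.58673056  0.00735451]
 [-0.43861802 -0.61356874 -0.65661833]
 [ 0.38977054  0.5284701  -0.75418716]] [-0.49642641  0.29560517  0.90379991]
```

View pics/top0.png

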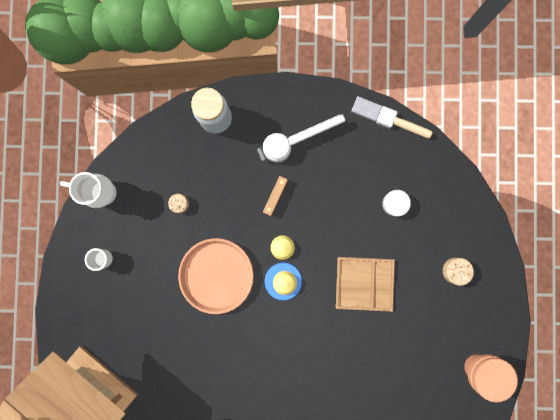

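View pics/side0.png

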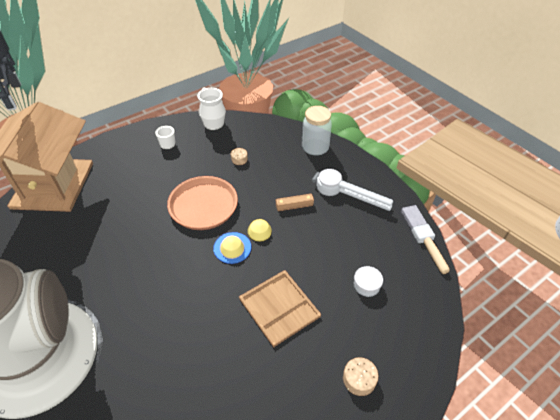

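The top view shows the small cake at (178,203), cup (98,259), saucer (216,276), bar (275,196), tin (397,203), tray (366,284) with its narrow bay on the right (−y), and large cake (459,271). The side view shows the same layout; the pitcher is beyond the cup and the squeezer is beyond the bar. I'll measure next.

```bash
cat > h.py <<'E'
from workcell import sensors, camera, ticket, bot
import cv2,numpy as np
def ray(c,uv,z):
    d=c["R"].T@np.array([(uv[0]-c["cx"])/c["fx"],(uv[1]-c["cy"])/c["fy"],1]); o=-c["R"].T@c["t"]
    return o+d*(z-o[2])/d[2]
def proj(c,X):
    p=c["R"]@np.array(X)+c["t"]; return np.array([c["fx"]*p[0]/p[2]+c["cx"],c["fy"]*p[1]/p[2]+c["cy"]])
def blobs(c,thr=62):
    g=c["img"].max(2)
    n,l,s,cen=cv2.connectedComponentsWithStats((g>thr).astype(np.uint8))
    return n,l,s,cen
E
python3 - <<'E'
from h import *
T={"top":dict(small=(178,203),cup=(98,259),saucer=(216,276),bar=(275,196),tin=(397,203),tray=(366,284),large=(459,271)),
"side":dict(small=(239,157),cup=(166,138),saucer=(203,205),bar=(295,203),tin=(368,282),tray=(280,320),large=(361,377))}
H=dict(small=24,cup=46,saucer=20,bar=24,tin=30,tray=10,large=30)
for v in T:
    c=camera(v);n,l,s,cen=blobs(c)
    for k,(u,w) in T[v].items():
        win=l[w-8:w+9,u-8:u+9];win=win[win>0];i=np.bincount(win).argmax()
        m=(l==i).astype(np.uint8)
        cnt=max(cv2.findContours(m,0,2)[0],key=cv2.contourArea);hull=cv2.convexHull(cnt)
        M=cv2.moments(hull);uv=(M["m10"]/M["m00"],M["m01"]/M["m00"])
        p=ray(c,uv,H[k]/2000)
        P=np.array([ray(c,q[0],H[k]/2000)[:2] for q in hull],np.float32)*1000
        r=cv2.minAreaRect(P)
        print(v,k,np.round(uv,1),"xyz",p.round(4),"r",np.hypot(*p[:2]).round(3),"rect",np.round(r[0]),np.round(r[1]),round(r[2],1))
E
```

```text
top small [279.5 209.5] xyz [0.6373 0.0088 0.012 ] r 0.637 rect [643.  18.] [1018. 1371.] 0.8
top cup [279.5 209.5] xyz [0.6367 0.0086 0.023 ] r 0.637 rect [642.  18.] [1007. 1357.] 0.8
top saucer [279.5 209.5] xyz [0.6374 0.0088 0.01  ] r 0.637 rect [643.  18.] [1020. 1374.] 0.8
top bar [279.5 209.5] xyz [0.6373 0.0088 0.012 ] r 0.637 rect [643.  18.] [1018. 1371.] 0.8
top tin [279.5 209.5] xyz [0.6372 0.0087 0.015 ] r 0.637 rect [643.  18.] [1015. 1367.] 0.8
top tray [279.5 209.5] xyz [0.6377 0.0089 0.005 ] r 0.638 rect [643.  18.] [1024. 1380.] 0.8
top large [279.5 209.5] xyz [0.6372 0.0087 0.015 ] r 0.637 rect [643.  18.] [1015. 1367.] 0.8
side small [279.5 209.5] xyz [0.623  0.0214 0.012 ] r 0.623 rect [844. 286.] [1715. 2420.] 55.0
side cup [279.5 209.5] xyz [0.6173 0.0137 0.023 ] r 0.617 rect [836. 275.] [1693. 2389.] 55.0
side saucer [279.5 209.5] xyz [0.624  0.0228 0.01  ] r 0.624 rect [845. 288.] [1718. 2426.] 55.0
side bar [279.5 209.5] xyz [0.623  0.0214 0.012 ] r 0.623 rect [844. 286.] [1715. 2420.] 55.0
side tin [279.5 209.5] xyz [0.6214 0.0193 0.015 ] r 0.622 rect [842. 283.] [1709. 2412.] 55.0
side tray [279.5 209.5] xyz [0.6265 0.0263 0.005 ] r 0.627 rect [849. 293.] [1728. 2440.] 55.0
side large [279.5 209.5] xyz [0.6214 0.0193 0.015 ] r 0.622 rect [842. 283.] [1709. 2412.] 55.0
```

```bash
cat > m.py <<'E'
from h import *
T={"top":dict(small=(178,203),cup=(98,259),saucer=(216,276),bar=(275,196),tin=(397,203),tray=(366,284),large=(459,271)),
"side":dict(small=(239,157),cup=(166,138),saucer=(203,205),bar=(295,203),tin=(368,282),tray=(280,320),large=(361,377))}
H=dict(small=24,cup=46,saucer=20,bar=24,tin=30,tray=10,large=30)
R=dict(saucer=55,tray=55,bar=35)
for v in T:
    c=camera(v);g=c["img"].max(2).astype(int)
    for k,(u,w) in T[v].items():
        r=R.get(k,28); x0=max(u-r,0);y0=max(w-r,0)
        sub=g[y0:w+r,x0:u+r]
        t,m=cv2.threshold(sub.astype(np.uint8),0,255,cv2.THRESH_OTSU)
        bg=np.median(sub[sub<t]); th=bg+0.5*(t-bg) if v=="top" else bg+.6*(t-bg)
        m=(sub>th).astype(np.uint8)
        n,l,s,_=cv2.connectedComponentsWithStats(m)
        win=l[w-y0-8:w-y0+9,u-x0-8:u-x0+9];i=np.bincount(win[win>0]).argmax()
        cnt=max(cv2.findContours((l==i).astype(np.uint8),0,2)[0],key=cv2.contourArea)+np.array([x0,y0])
        hull=cv2.convexHull(cnt)
        M=cv2.moments(hull);uv=(M["m10"]/M["m00"],M["m01"]/M["m00"])
        p=ray(c,uv,H[k]/2000)
        P=np.array([ray(c,q[0],H[k]/2000)[:2] for q in hull],np.float32)*1000
        rr=cv2.minAreaRect(P)
        print(v,k,np.round(uv,1),"bg",bg,"t",t,"xy",p[:2].round(4),"r",np.hypot(*p[:2]).round(3),"rect",np.round(rr[0]),np.round(rr[1]),round(rr[2],1))
E
python3 m.py
```

```text
top small [177.7 202.9] bg 77.0 t 146.0 xy [0.6486 0.2549] r 0.697 rect [650. 254.] [46. 49.] 1.1
top cup [ 97.4 258.8] bg 78.0 t 139.0 xy [0.5108 0.4401] r 0.674 rect [510. 439.] [52. 67.] 1.2
top saucer [215.3 275.8] bg 79.0 t 161.0 xy [0.4752 0.1597] r 0.501 rect [476. 160.] [180. 181.] 46.3
top bar [274.7 195.3] bg 76.0 t 152.0 xy [0.6713 0.021 ] r 0.672 rect [671.  21.] [23. 99.] 66.2
top tin [396.2 202.7] bg 73.0 t 161.0 xy [ 0.6589 -0.27  ] r 0.712 rect [ 659. -270.] [64. 66.] 45.7
top tray [364.7 283.8] bg 76.0 t 141.0 xy [ 0.4632 -0.1991] r 0.504 rect [ 464. -199.] [138. 126.] 88.6
top large [457.8 270.9] bg 71.0 t 152.0 xy [ 0.4994 -0.4173] r 0.651 rect [ 499. -417.] [66. 73.] 0.2
side small [238.7 155.8] bg 83.0 t 147.0 xy [0.6471 0.2546] r 0.695 rect [646. 255.] [68. 49.] 54.6
side cup [165.3 136.1] bg 101.0 t 146.0 xy [0.5109 0.4416] r 0.675 rect [508. 442.] [108.  56.] 63.0
side saucer [202.  201.8] bg 94.0 t 164.0 xy [0.4752 0.162 ] r 0.502 rect [477. 165.] [183. 183.] 54.5
side bar [294.2 201.6] bg 82.0 t 146.0 xy [0.67   0.0212] r 0.67 rect [671.  21.] [ 44. 102.] 66.2
side tin [367.8 280.5] bg 76.0 t 155.0 xy [ 0.6592 -0.2681] r 0.712 rect [ 660. -269.] [80. 65.] 48.0
side tray [279.3 307. ] bg 83.0 t 150.0 xy [ 0.462  -0.2014] r 0.504 rect [ 464. -198.] [141. 127.] 88.6
side large [360.1 375.8] bg 74.0 t 153.0 xy [ 0.499  -0.4174] r 0.651 rect [ 500. -416.] [76. 65.] 23.7
```

```bash
python3 -m handwheel '{"gripper":[1,1,1,1,1,1,1,1],"slide":[[0,0,0],[0,0,0],[0,0,0],[0,0,0],[0,0,0],[0,0,0],[0,0,0],[0,0,0]],"yaw":[0.12,0.12,0.12,0.12,0.12,0.12,0.12,0.12]}' 40
python3 -m handwheel '{"gripper":[1,1,1,1],"slide":[[0,0,0],[0,0,0],[0,0,0],[0,0,0]],"yaw":[0.12,0.12,0.005,0]}'
```

```text
time: 0.97
ee_pos: [0.1967, 0.5136, 0.2312]
tcp_rot: [-180.0, 0.0, 103.7]
wrist_force: [0.5, -0.1, -0.4]
opening: 0.0853
grasp_force: 0.0
time: 1.3
ee_pos: [0.1967, 0.5136, 0.2312]
tcp_rot: [-180.0, 0.0, 90.2]
wrist_force: [-0.4, 0.7, 0.1]
opening: 0.0854
grasp_force: 0.0
```

```bash
python3 - <<'E'
from h import *
c=camera("wrist");s=camera("side");t=camera("top")
cv2.imwrite("pics/w1.png",np.hstack([c["img"],cv2.resize(s["img"][80:230,:150],(240,240)).repeat(1,0) if 0 else np.zeros((420,1,3),np.uint8)])[:,:,::-1])
for u in [(90,165),(45,195),(10,200),(85,125)]: print("side",u,ray(s,u,0)[:2].round(3),ray(s,u,.15)[:2].round(3))
for u in [(80,347),(135,395)]: print("top",u,ray(t,u,0)[:2].round(3),ray(t,u,.15)[:2].round(3),ray(t,u,.25)[:2].round(3))
E
```

```text
side (90, 165) [0.29  0.478] [0.271 0.296]
side (45, 195) [0.151 0.435] [0.156 0.26 ]
side (10, 200) [0.071 0.47 ] [0.089 0.289]
side (85, 125) [0.342 0.661] [0.314 0.448]
top (80, 347) [0.296 0.484] [0.335 0.416] [0.361 0.37 ]
top (135, 395) [0.185 0.347] [0.24  0.297] [0.276 0.264]
```

View pics/w1.png

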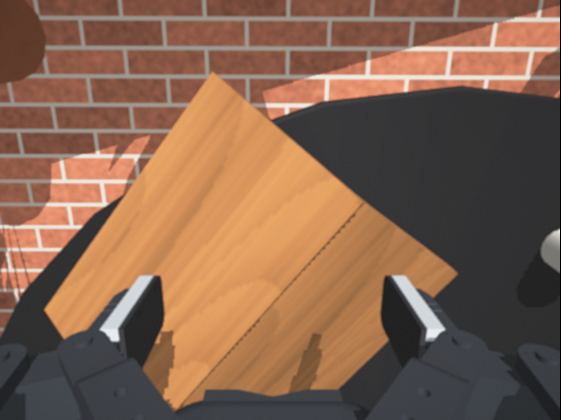

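The wrist picture shows the birdhouse roof right under the fingers, with its ridge running from about (180,405) to (365,205). So I'll rise first, travel high to the cup, and only then go down.

```bash
python3 -m handwheel '{"gripper":[1,1,1,1,1,1,1,1],"slide":[[0,0,-15],[0,10,-15],[-6,25,0],[-6,28,0],[-6,28,0],[-6,28,0],[-6,28,0],[-6,28,0]],"yaw":[0,0,0,0,0,0,0,0]}'
python3 -m handwheel '{"gripper":[1,1,1,1,1,1,1,1],"slide":[[-9,28,0],[-9,28,0],[-9,28,0],[-8,27,0],[-2,28,0],[0,0,25],[0,0,25],[0,0,0]],"yaw":[0,0,0,0,0,0,0,0]}'
```

```text
time: 2.12
ee_pos: [0.3731, 0.4771, 0.2614]
tcp_rot: [180.0, -0.0, 90.1]
wrist_force: [-0.6, 0.6, 0.4]
opening: 0.0852
grasp_force: 0.0
time: 2.78
ee_pos: [0.5102, 0.4394, 0.2051]
tcp_rot: [-179.6, 0.3, 90.1]
wrist_force: [0.1, 0.0, -1.4]
opening: 0.0853
grasp_force: 0.0
```

```bash
python3 -m handwheel '{"gripper":[1,1,1,1,1,1,1,1],"slide":[[0,0,25],[0,0,25],[0,0,25],[0,0,25],[0,0,25],[0,0,25],[0,0,25],[0,0,15]],"yaw":[0,0,0,0,0,0,0,0]}'
python3 -m handwheel '{"gripper":[1,1,1,0,-1,-1,-1,-1],"slide":[[0,0,10],[0,0,5],[0,0,0],[0,0,0],[0,0,0],[0,0,0],[0,0,0],[0,0,0]],"yaw":[0,0,0,0,0,0,0,0]}' 40
python3 -m handwheel '{"gripper":[-1,-1,-1,-1,-1,-1],"slide":[[0,0,0],[0,0,0],[0,0,0],[0,0,0],[0,0,0],[0,0,0]],"yaw":[0,0,0,0,0,0]}'
```

```text
time: 3.45
ee_pos: [0.5099, 0.4404, 0.0199]
tcp_rot: [-179.9, 0.1, 90.1]
wrist_force: [-0.4, -0.6, -0.0]
opening: 0.0854
grasp_force: 0.0
time: 4.12
ee_pos: [0.5114, 0.4412, 0.0083]
tcp_rot: [179.9, -0.1, 90.0]
wrist_force: [-0.9, -1.0, 5.6]
opening: 0.0501
grasp_force: 40.9
time: 4.62
ee_pos: [0.5114, 0.4412, 0.0083]
tcp_rot: [179.9, -0.1, 90.0]
wrist_force: [-1.8, -0.6, 5.8]
opening: 0.0503
grasp_force: 40.9
```

```bash
python3 -m handwheel '{"gripper":[-1,-1,-1,-1,-1,-1,-1,-1],"slide":[[0,0,-10],[0,0,-20],[0,0,-25],[0,0,-20],[-18,-3,0],[-23,-3,0],[-23,-3,0],[-23,-3,0]],"yaw":[0,0,0,0,0,0,0,0]}'
python3 -m handwheel '{"gripper":[-1,-1,-1,-1,-1,-1,-1,-1],"slide":[[-23,-3,0],[-23,-3,0],[-23,-4,0],[-23,-4,0],[-23,-4,0],[-23,-3,0],[-23,-3,0],[0,0,0]],"yaw":[0,0,0,0,0,0,0,0]}'
python3 -m handwheel '{"gripper":[-1,-1,-1,-1,-1,-1],"slide":[[0,0,20],[0,0,20],[0,0,15],[0,0,8],[0,0,0],[0,0,0]],"yaw":[0,0,0,0,0,0]}'
```

```text
time: 5.28
ee_pos: [0.4986, 0.3529, 0.0823]
tcp_rot: [180.0, -0.0, 90.0]
wrist_force: [0.2, -0.6, -1.4]
opening: 0.0503
grasp_force: 41.8
time: 5.95
ee_pos: [0.4743, 0.1897, 0.0825]
tcp_rot: [180.0, 0.0, 89.9]
wrist_force: [-0.1, -1.0, -0.7]
opening: 0.0502
grasp_force: 41.8
time: 6.45
ee_pos: [0.4748, 0.1928, 0.0189]
tcp_rot: [180.0, -0.0, 90.0]
wrist_force: [-0.1, 0.1, -0.4]
opening: 0.0506
grasp_force: 41.8
```

```bash
python3 -m handwheel '{"gripper":[-1,-1,-1,-1],"slide":[[0,0,2],[0,0,2],[0,0,0],[0,0,0]],"yaw":[0,0,0,0]}'
python3 - <<'E'
from h import *
s=camera("side");cv2.imwrite("pics/s2.png",cv2.resize(s["img"][90:260,100:320],None,fx=3.4,fy=3.4)[:,:,::-1])
E
```

```text
time: 6.78
ee_pos: [0.4749, 0.1927, 0.0147]
tcp_rot: [180.0, -0.0, 90.0]
wrist_force: [-0.0, 0.3, -0.3]
opening: 0.0503
grasp_force: 41.8
```

View pics/s2.png

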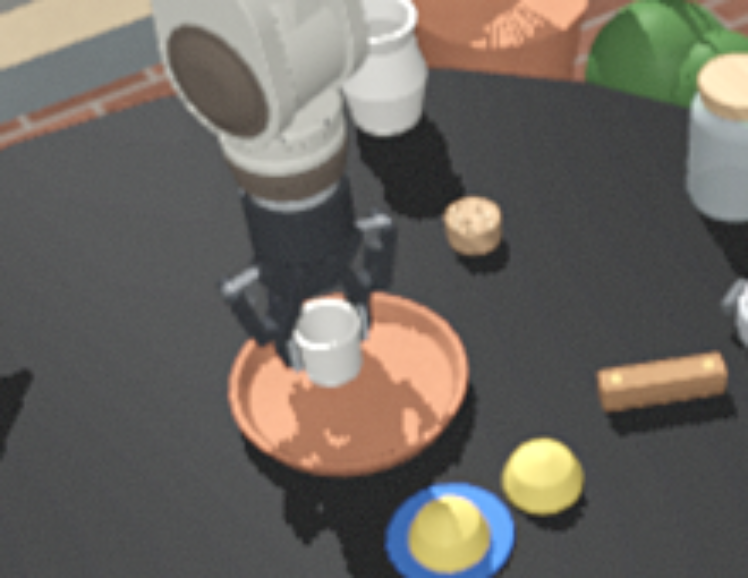

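The cup is held upright over the rear-left part of the saucer floor, at about (330,345) in the crop, and clear of the rim. I'll release it and go to the bar.

```bash
python3 -m handwheel '{"gripper":[0.3,1,1,1,1,1,1,1],"slide":[[0,0,0],[0,0,0],[0,0,0],[0,0,0],[0,0,-10],[0,0,-20],[0,0,-25],[0,0,-25]],"yaw":[0,0,0,0,0,0,0,0]}'
python3 -m handwheel '{"gripper":[1,1,1,1,1,1,1,1],"slide":[[-12,16,-10],[-20,22.5,0],[-20,22.5,0],[-20,22.5,0],[-20,22.5,0],[-20,22.5,0],[-20,22.5,0],[-20,22.5,0]],"yaw":[0,0,0,0,0,0,0,0]}'
python3 -m handwheel '{"gripper":[1,1,1,1,1,1,1,1],"slide":[[-20,22.5,0],[0,0,0],[0,0,0],[0,0,0],[0,0,0],[0,0,0],[0,0,0],[0,0,0]],"yaw":[0.12,0.12,0.12,0.12,0.12,0.12,0.12,0.12]}'
python3 -m handwheel '{"gripper":[1,1,1,1,1,1,1,1],"slide":[[0,0,0],[0,0,0],[0,0,0],[0,0,0],[0,0,0],[0,0,0],[0,0,0],[0,0,0]],"yaw":[0.12,0.12,0.12,0.12,0.12,0.12,0.12,0.12]}'
python3 -m handwheel '{"gripper":[1,1,1],"slide":[[0,0,0],[0,0,0],[0,0,0]],"yaw":[0.066,0,0]}'
```

```text
time: 7.5
ee_pos: [0.4743, 0.1924, 0.0957]
tcp_rot: [-180.0, 0.0, 90.0]
wrist_force: [0.4, -0.1, 0.0]
opening: 0.0854
grasp_force: 0.0
time: 8.17
ee_pos: [0.6493, 0.0394, 0.1051]
tcp_rot: [180.0, -0.0, 90.0]
wrist_force: [1.1, 1.6, 0.7]
opening: 0.0855
grasp_force: 0.0
time: 8.83
ee_pos: [0.6708, 0.0206, 0.1051]
tcp_rot: [180.0, -0.0, 34.7]
wrist_force: [0.2, -0.8, -0.2]
opening: 0.0855
grasp_force: 0.0
time: 9.5
ee_pos: [0.6614, -0.0822, 0.1052]
tcp_rot: [-175.5, 0.7, -8.9]
wrist_force: [0.6, 0.0, -0.5]
opening: 0.0854
grasp_force: 0.0
time: 9.75
ee_pos: [0.6578, -0.1005, 0.1049]
tcp_rot: [-174.9, 1.0, -10.8]
wrist_force: [-0.6, -0.6, 1.0]
opening: 0.0853
grasp_force: 0.0
```

```bash
python3 -c "
from h import *
o=sensors.get_obs();print(o['q'].round(1),o['ee_pos'],o['tcp_rot'])"
```

```text
[-10.9  21.3  15.3  85.    5.1 179.9] [ 0.6578064  -0.10045494  0.10494565] [-174.86234265    0.99579612  -10.82366865]
```

Joint 6 reached its end stop, because tool yaw = j1 + 180 − j6. I'll turn back and use the equivalent grasp at yaw 156°.

```bash
Z='';python3 -m handwheel '{"gripper":[1,1,1,1,1,1,1,1],"slide":[[0,0,0],[0,0,0],[0,0,0],[0,0,0],[0,0,0],[0,0,0],[0,0,0],[0,0,0]],"yaw":[-0.12,-0.12,-0.12,-0.12,-0.12,-0.12,-0.12,-0.12]}'
python3 -m handwheel '{"gripper":[1,1,1,1,1,1,1,1],"slide":[[0,0,0],[0,0,0],[0,0,0],[0,0,0],[0,0,0],[0,0,0],[0,0,0],[0,0,0]],"yaw":[-0.12,-0.12,-0.12,-0.12,-0.12,-0.12,-0.12,-0.12]}'
python3 -m handwheel '{"gripper":[1,1,1,1,1,1,1,1],"slide":[[0,0,0],[0,0,0],[0,0,0],[0,0,0],[0,0,0],[0,0,0],[0,0,0],[0,0,0]],"yaw":[-0.12,-0.12,-0.12,-0.12,-0.12,-0.12,0,0]}'
```

```text
time: 10.42
ee_pos: [0.6582, -0.0976, 0.1048]
tcp_rot: [-176.3, -3.7, 44.6]
wrist_force: [-0.1, 0.1, 1.0]
opening: 0.0855
grasp_force: 0.0
time: 11.08
ee_pos: [0.6582, -0.0976, 0.1049]
tcp_rot: [179.1, -5.2, 99.8]
wrist_force: [-0.2, -0.1, -0.3]
opening: 0.0852
grasp_force: 0.0
time: 11.75
ee_pos: [0.6582, -0.098, 0.1047]
tcp_rot: [176.0, -3.4, 140.5]
wrist_force: [0.3, -0.4, -0.1]
opening: 0.0856
grasp_force: 0.0
```

The stop also left a 5° tool tilt. Pushing the same way against joint 6's other end should undo it, because it mirrors the situation. I'll turn there and then push in small steps.

```bash
python3 -m handwheel '{"gripper":[1,1,1,1,1,1,1,1],"slide":[[0,0,0],[0,0,0],[0,0,0],[0,0,0],[0,0,0],[0,0,0],[0,0,0],[0,0,0]],"yaw":[-0.12,-0.12,-0.12,-0.12,-0.12,-0.12,-0.12,-0.12]}' >/dev/null
python3 -m handwheel '{"gripper":[1,1,1,1,1,1,1,1],"slide":[[0,0,0],[0,0,0],[0,0,0],[0,0,0],[0,0,0],[0,0,0],[0,0,0],[0,0,0]],"yaw":[-0.12,-0.12,-0.12,-0.12,-0.12,-0.12,-0.12,-0.12]}' >/dev/null
python3 -m handwheel '{"gripper":[1,1,1,1,1,1,1,1],"slide":[[0,0,0],[0,0,0],[0,0,0],[0,0,0],[0,0,0],[0,0,0],[0,0,0],[0,0,0]],"yaw":[-0.12,-0.12,-0.12,-0.12,-0.12,-0.12,-0.12,-0.12]}' >/dev/null
python3 -m handwheel '{"gripper":[1,1,1,1,1,1,1,1],"slide":[[0,0,0],[0,0,0],[0,0,0],[0,0,0],[0,0,0],[0,0,0],[0,0,0],[0,0,0]],"yaw":[-0.12,-0.12,-0.12,-0.12,-0.12,-0.12,0,0]}'
python3 -c "
from h import *
print(sensors.get_obs()['q'].round(1))"
python3 -m handwheel '{"gripper":[1,1,1,1],"slide":[[0,0,0],[0,0,0],[0,0,0],[0,0,0]],"yaw":[-0.12,-0.12,0,0]}'
python3 -c "
from h import *
print(sensors.get_obs()['q'].round(1))"
```

```text
time: 14.42
ee_pos: [0.658, -0.0988, 0.1045]
tcp_rot: [-174.9, 1.3, -13.5]
wrist_force: [0.9, -0.5, 0.7]
opening: 0.0855
grasp_force: 0.0
[ -10.7   21.3   15.3   85.     5.1 -177.2]
time: 14.75
ee_pos: [0.6642, -0.0439, 0.1045]
tcp_rot: [-177.1, 0.2, -5.4]
wrist_force: [0.4, 0.4, -0.2]
opening: 0.0849
grasp_force: 0.0
[  -5.    20.5   14.3   83.9    2.9 -179.6]
```

```bash
python3 -m handwheel '{"gripper":[1,1,1,1],"slide":[[0,0,0],[0,0,0],[0,0,0],[0,0,0]],"yaw":[-0.12,-0.08,0,0]}'
python3 -c "
from h import *
print(sensors.get_obs()['q'].round(2))"
```

```text
time: 15.08
ee_pos: [0.6651, 0.0087, 0.1044]
tcp_rot: [-179.4, -0.3, 0.3]
wrist_force: [0.6, -0.3, 0.0]
opening: 0.0853
grasp_force: 0.0
[   0.5    19.98   13.68   83.44    0.6  -179.76]
```

```bash
python3 -m handwheel '{"gripper":[1,1,1,1],"slide":[[0,0,0],[0,0,0],[0,0,0],[0,0,0]],"yaw":[-0.055,0,0,0]}'
python3 -c "
from h import *
print(sensors.get_obs()['q'].round(2))"
```

```text
time: 15.42
ee_pos: [0.6646, 0.0218, 0.1042]
tcp_rot: [179.9, -0.3, 1.8]
wrist_force: [0.3, -0.3, 0.5]
opening: 0.0852
grasp_force: 0.0
[ 1.9000e+00  1.9950e+01  1.3610e+01  8.3400e+01 -5.0000e-02 -1.7988e+02]
```

```bash
python3 -m handwheel '{"gripper":[1,1,1,1,1,1,1,1],"slide":[[0,0,0],[0,0,0],[0,0,0],[0,0,0],[0,0,0],[0,0,0],[0,0,0],[0,0,0]],"yaw":[0.12,0.12,0.12,0.12,0.12,0.12,0.12,0.12]}' >/dev/null
python3 -m handwheel '{"gripper":[1,1,1,1,1,1,1,1],"slide":[[0,0,0],[0,0,0],[0,0,0],[0,0,0],[0,0,0],[0,0,0],[0,0,0],[0,0,0]],"yaw":[0.12,0.12,0.12,0.12,0.12,0.12,0.12,0.12]}' >/dev/null
python3 -m handwheel '{"gripper":[1,1,1,1,1,1,1,1],"slide":[[0,0,0],[0,0,0],[0,0,0],[0,0,0],[0,0,0],[0,0,0],[0,0,0],[0,0,0]],"yaw":[0.12,0.12,0.12,0.12,0.12,0.12,0.12,0.12]}' >/dev/null
python3 -m handwheel '{"gripper":[1,1,1,1,1,1,1,1],"slide":[[0,0,0],[0,0,0],[0,0,0],[0,0,0],[0,0,0],[0,0,0],[0,0,0],[0,0,0]],"yaw":[0.12,0.12,0.12,0.12,0.12,0.108,0,0]}'
python3 -c "
from h import *
print(sensors.get_obs()['q'].round(2))"
```

```text
time: 18.08
ee_pos: [0.6646, 0.0221, 0.1043]
tcp_rot: [179.9, 0.3, 156.5]
wrist_force: [0.1, -0.2, -0.4]
opening: 0.0854
grasp_force: 0.0
[ 1.930e+00  1.994e+01  1.361e+01  8.339e+01 -6.000e-02  2.547e+01]
```

```bash
python3 -m handwheel '{"gripper":[1,1,1,1,1,1,1,1],"slide":[[-6,1.5,10],[0,0,20],[0,0,25],[0,0,20],[0,0,12],[0,0,7],[0,0,0],[0,0,0]],"yaw":[0.005,0,0,0,0,0,0,0]}'
python3 -m handwheel '{"gripper":[0,-0.5,-1,-1,-1,-1,-1,-1],"slide":[[0,0,0],[0,0,0],[0,0,0],[0,0,0],[0,0,0],[0,0,0],[0,0,0],[0,0,0]],"yaw":[0,0,0,0,0,0,0,0]}'
python3 -m handwheel '{"gripper":[-1,-1,-1,-1,-1,-1],"slide":[[0,0,0],[0,0,0],[0,0,0],[0,0,-5],[0,0,-10],[0,0,0]],"yaw":[0,0,0,0,0,0]}'
```

```text
time: 18.75
ee_pos: [0.6715, 0.0218, 0.0108]
tcp_rot: [179.9, 0.3, 156.1]
wrist_force: [0.5, -0.4, -0.1]
opening: 0.0852
grasp_force: 0.0
time: 19.42
ee_pos: [0.6714, 0.022, 0.0108]
tcp_rot: [179.9, 0.3, 156.1]
wrist_force: [-0.3, -0.2, 5.0]
opening: 0.0208
grasp_force: 40.1
time: 19.92
ee_pos: [0.6717, 0.0219, 0.0273]
tcp_rot: [179.9, 0.4, 156.1]
wrist_force: [0.6, 0.4, 0.3]
opening: 0.0213
grasp_force: 39.6
```

```bash
python3 -m handwheel '{"gripper":[-1,-1,-1,-1,-1,-1,-1,-1],"slide":[[0,0,-15],[0,0,-25],[0,0,-25],[0,0,-10],[0,0,0],[0,0,0],[0,0,0],[0,0,0]],"yaw":[0,0,0,0,-0.1,-0.1,-0.1,-0.093]}'
python3 -m handwheel '{"gripper":[-1,-1,-1,-1,-1,-1,-1,-1],"slide":[[9,-12.5,0],[17,-22.5,0],[17,-22.5,0],[17,-22.5,0],[17,-22.5,0],[17,-22.5,0],[17,-22.5,0],[17,-22.5,0]],"yaw":[0,0,0,0,0,0,0,0]}'
python3 -m handwheel '{"gripper":[-1,-1,-1,-1,-1,-1,-1,-1],"slide":[[17,-22.5,0],[17,-22.5,0],[17,-22.5,0],[17,-22.5,0],[7,-8,0],[0,0,25],[0,0,25],[0,0,0]],"yaw":[0,0,0,0,0,0,0,0]}'
python3 -c "
from h import *
print(sensors.get_obs()['q'].round(2))"
```

```text
time: 20.58
ee_pos: [0.6706, 0.022, 0.0998]
tcp_rot: [-180.0, 0.3, 178.9]
wrist_force: [0.1, -0.9, -0.2]
opening: 0.021
grasp_force: 39.6
time: 21.25
ee_pos: [0.5375, -0.1457, 0.0993]
tcp_rot: [-180.0, 0.3, 178.6]
wrist_force: [1.3, -0.0, -0.1]
opening: 0.0208
grasp_force: 39.6
time: 21.92
ee_pos: [0.4593, -0.2399, 0.0449]
tcp_rot: [179.9, -0.0, 178.6]
wrist_force: [-0.8, 0.8, -1.9]
opening: 0.0209
grasp_force: 39.5
[-27.63   1.31 -14.4   74.37   0.1  -26.2 ]
```

```bash
python3 -m handwheel '{"gripper":[-1,-1,-1,-1],"slide":[[-2,-1.5,12],[0,0,6],[0,0,0],[0,0,0]],"yaw":[0,0,0,0]}'
python3 - <<'E'
from h import *
s=camera("side");w=camera("wrist");a=cv2.resize(s["img"][190:360,170:390],None,fx=1.8,fy=1.8);b=cv2.resize(w["img"],(400,300))
o=np.zeros((306,800,3),np.uint8);o[:a.shape[0],:a.shape[1]]=a;o[:300,400:]=b;cv2.imwrite("pics/s3.png",o[:,:,::-1])
E
```

```text
time: 22.25
ee_pos: [0.4639, -0.2425, 0.0319]
tcp_rot: [-180.0, 0.3, 178.6]
wrist_force: [1.1, 0.6, 0.0]
opening: 0.0208
grasp_force: 39.5
```

View pics/s3.png

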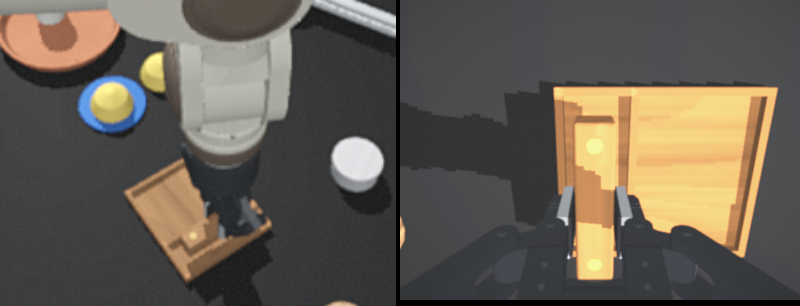

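The wrist view shows the bar (columns 575–615) centred between the tray's outer wall (~565) and the divider (~628), clear of the end wall. I'll lower it.

```bash
python3 -m handwheel '{"gripper":[-1,-1,-1,-1,-1,-1],"slide":[[1.5,0,8],[0,0,5],[0,0,3],[0,0,0],[0,0,0],[0,0,0]],"yaw":[0,0,0,0,0,0]}'
```

```text
time: 22.85
ee_pos: [0.462, -0.2425, 0.0153]
tcp_rot: [-180.0, 0.3, 178.6]
wrist_force: [0.1, -0.4, -0.1]
opening: 0.0209
grasp_force: 39.6
```

```bash
python3 -m handwheel '{"gripper":[-0.6,-0.4,-0.3,-0.3,-0.3,-0.3,1,1],"slide":[[0,0,0],[0,0,0],[0,0,0],[0,0,0],[0,0,-10],[0,0,-25],[0,0,-30],[0,0,-25]],"yaw":[0,0,0,0,0,0,0,0]}'
python3 -m handwheel '{"gripper":[1,1,1,1,1,1,1,1],"slide":[[-15,-1,0],[-24,-2,0],[-24,-2.5,0],[-24,-3,0],[-24,-3,0],[-24,-3,0],[-24,-3,0],[-24,-3,0]],"yaw":[0,0,0,0,0,0,0,0]}'
python3 -m handwheel '{"gripper":[1,1,1,1,1,1,1,1],"slide":[[-14,0,0],[0,0,0],[0,0,0],[0,0,0],[0,0,0],[0,0,0],[0,0,0],[0,0,0]],"yaw":[0.12,0.12,0.12,0.12,0.12,0.12,0.12,0.12]}'
python3 -m handwheel '{"gripper":[1,1,1,1,1,1,1],"slide":[[0,0,0],[0,0,0],[0,0,0],[0,0,0],[0,0,0],[0,0,0],[0,0,0]],"yaw":[0.12,0.12,0.12,0.12,0.106,0,0]}'
python3 - <<'E'
from h import *
o=sensors.get_obs();print(o['q'].round(2))
s=camera("top");cv2.imwrite("pics/t4.png",cv2.resize(s["img"][150:330,60:480],None,fx=1.9,fy=1.9)[:,:,::-1])
E
```

```text
time: 23.52
ee_pos: [0.4616, -0.2425, 0.1079]
tcp_rot: [-179.9, 0.3, 178.6]
wrist_force: [1.0, -0.5, 0.8]
opening: 0.0533
grasp_force: 0.0
time: 24.18
ee_pos: [0.6452, -0.2676, 0.1072]
tcp_rot: [-179.9, 0.3, 178.6]
wrist_force: [0.9, -0.5, -0.5]
opening: 0.0855
grasp_force: 0.0
time: 24.85
ee_pos: [0.6581, -0.2678, 0.1073]
tcp_rot: [179.8, 0.2, 123.3]
wrist_force: [-0.3, -0.0, -0.1]
opening: 0.0856
grasp_force: 0.0
time: 25.43
ee_pos: [0.6581, -0.2678, 0.1071]
tcp_rot: [179.7, 0.1, 90.2]
wrist_force: [0.8, 0.4, -0.0]
opening: 0.0849
grasp_force: 0.0
[-2.216e+01  2.662e+01  2.273e+01  8.581e+01  6.000e-02  6.762e+01]
```

View pics/t4.png

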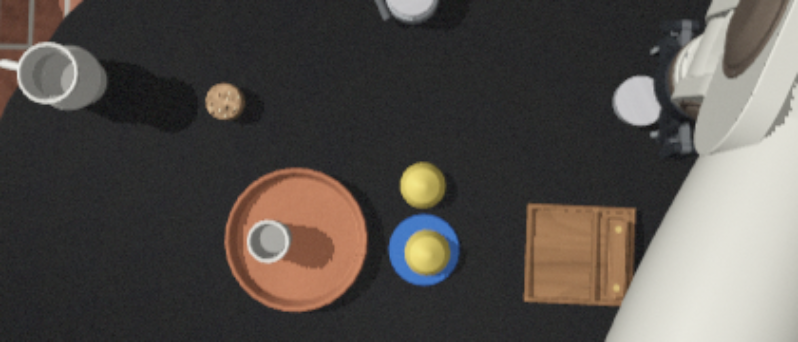

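The top view shows the bar lying in the narrow bay at about (618,255) and the cup standing in the saucer at (268,241). The gripper is over the tin. Next I'll grip the tin.

```bash
python3 -m handwheel '{"gripper":[1,1,1,1,1,1,1,1],"slide":[[-1,1,15],[0,0,25],[0,0,25],[0,0,20],[0,0,10],[0,0,6],[0,0,0],[0,0,0]],"yaw":[0,0,0,0,0,0,0,0]}'
python3 -m handwheel '{"gripper":[0,-1,-1,-1,-1,-1,-1,-1],"slide":[[0,0,0],[0,0,0],[0,0,0],[0,0,0],[0,0,0],[0,0,0],[0,0,0],[0,0,0]],"yaw":[0,0,0,0,0,0,0,0]}'
python3 -m handwheel '{"gripper":[-1,-1,-1,-1,-1,-1,-1,-1],"slide":[[0,0,-10],[0,0,-20],[0,0,-25],[0,0,-20],[0,0,0],[0,0,0],[0,0,0],[0,0,0]],"yaw":[0,0,0,0,0,0,0,0]}'
```

```text
time: 26.15
ee_pos: [0.66, -0.2691, 0.0066]
tcp_rot: [179.7, 0.1, 90.1]
wrist_force: [0.1, 0.2, -0.8]
opening: 0.0856
grasp_force: 0.0
time: 26.82
ee_pos: [0.6603, -0.2692, 0.0075]
tcp_rot: [179.6, 0.1, 90.0]
wrist_force: [-1.0, -0.1, 6.1]
opening: 0.0601
grasp_force: 42.9
time: 27.48
ee_pos: [0.6586, -0.2685, 0.079]
tcp_rot: [179.8, 0.0, 90.0]
wrist_force: [0.2, 0.1, -2.7]
opening: 0.06
grasp_force: 43.8
```

```bash
python3 -m handwheel '{"gripper":[-1,-1,-1,-1,-1,-1,-1,-1],"slide":[[6,-14,0],[11,-24,0],[11,-24,0],[11,-24,0],[11,-24,0],[11,-24,0],[11,-24,0],[11,-24,0]],"yaw":[0,0,0,0,0,0,0,0]}'
python3 -m handwheel '{"gripper":[-1,-1,-1,-1,-1,-1,-1,-1],"slide":[[9,-13,0],[0,0,0],[0,0,15],[0,0,20],[0,0,15],[0,0,0],[0,0,0],[0,0,0]],"yaw":[0,0,0,0,0,0,0,0]}'
```

```text
time: 28.15
ee_pos: [0.4753, -0.1851, 0.0782]
tcp_rot: [179.8, 0.0, 90.0]
wrist_force: [0.3, -0.3, -0.7]
opening: 0.0606
grasp_force: 43.9
time: 28.82
ee_pos: [0.4648, -0.1771, 0.03]
tcp_rot: [179.7, 0.1, 90.0]
wrist_force: [0.4, -0.2, -1.1]
opening: 0.0605
grasp_force: 43.9
```

```bash
python3 -m handwheel '{"gripper":[-1,-1,-1,-1,-1],"slide":[[0,-1,10],[0,0,5],[0,0,3],[0,0,0],[0,0,0]],"yaw":[0,0,0,0,0]}'
python3 - <<'E'
from h import *
s=camera("side");cv2.imwrite("pics/s5.png",cv2.resize(s["img"][220:360,200:360],None,fx=4,fy=4)[:,:,::-1])
E
```

```text
time: 29.23
ee_pos: [0.4635, -0.177, 0.0115]
tcp_rot: [179.7, 0.0, 90.0]
wrist_force: [-0.1, -0.8, -0.7]
opening: 0.0602
grasp_force: 44.0
```

View pics/s5.png

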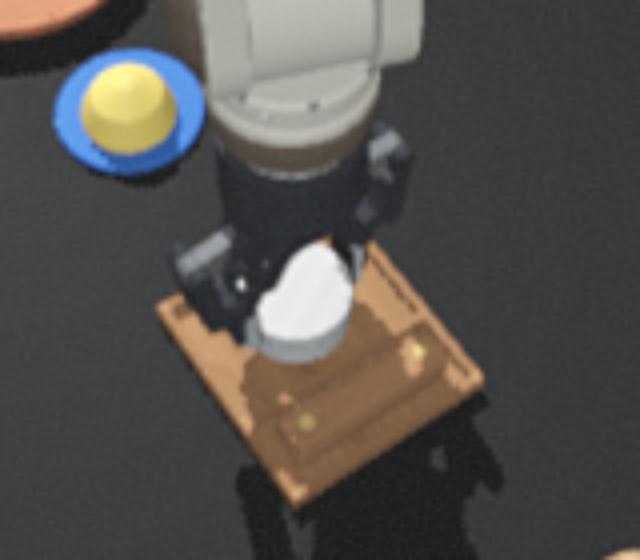

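The tin is held upright in the wide bay at about (305,305) in the crop. I'll release it and fetch the small cake.

```bash
python3 -m handwheel '{"gripper":[0.6,0.8,1,1,1,1,1,1],"slide":[[0,0,0],[0,0,0],[0,0,0],[0,0,0],[0,0,-10],[0,0,-30],[0,0,-30],[0,0,-30]],"yaw":[0,0,0,0,0,0,0,0]}'
python3 -m handwheel '{"gripper":[1,1,1,1,1,1,1,1],"slide":[[15,6,0],[28,12,0],[28,12,0],[28,12,0],[28,12,0],[28,12,0],[28,12,0],[28,12,0]],"yaw":[0,0,0,0,0,0,0,0]}'
python3 -m handwheel '{"gripper":[1,1,1,1,1,1,1,1],"slide":[[28,12,0],[28,12,0],[28,12,0],[28,12,0],[28,12,0],[28,12,0],[28,12,0],[25,10.5,0]],"yaw":[0,0,0,0,0,0,0,0]}'
python3 -m handwheel '{"gripper":[1,1,1],"slide":[[0,0,0],[0,0,0],[0,0,0]],"yaw":[0,0,0]}'
```

```text
time: 29.95
ee_pos: [0.4627, -0.1768, 0.1133]
tcp_rot: [179.7, 0.0, 90.0]
wrist_force: [0.4, -0.9, -0.3]
opening: 0.0852
grasp_force: 0.0
time: 30.62
ee_pos: [0.5534, 0.0357, 0.1127]
tcp_rot: [179.7, 0.0, 90.0]
wrist_force: [0.6, -1.5, -0.2]
opening: 0.0854
grasp_force: 0.0
time: 31.28
ee_pos: [0.6478, 0.257, 0.1127]
tcp_rot: [179.7, 0.0, 90.0]
wrist_force: [0.5, -0.5, 0.1]
opening: 0.0857
grasp_force: 0.0
time: 31.53
ee_pos: [0.6471, 0.2549, 0.1123]
tcp_rot: [179.7, 0.1, 90.0]
wrist_force: [0.9, 0.8, -0.3]
opening: 0.0856
grasp_force: 0.0
```

```bash
python3 -m handwheel '{"gripper":[1,1,1,1,1,1,1,1],"slide":[[0,1,15],[0,0,25],[0,0,25],[0,0,20],[0,0,15],[0,0,7],[0,0,0],[0,0,0]],"yaw":[0,0,0,0,0,0,0,0]}'
python3 -m handwheel '{"gripper":[0,-1,-1,-1,-1,-1,-1,-1],"slide":[[0,0,0],[0,0,0],[0,0,0],[0,0,0],[0,0,0],[0,0,0],[0,0,0],[0,0,0]],"yaw":[0,0,0,0,0,0,0,0]}'
python3 -m handwheel '{"gripper":[-1,-1,-1,-1,-1,-1,-1,-1],"slide":[[0,0,-10],[0,0,-20],[0,0,-30],[0,0,-30],[0,0,-10],[0,0,0],[0,0,0],[0,0,0]],"yaw":[0,0,0,0,0,0,0,0]}'
python3 - <<'E'
from h import *
exec(open('m.py').read().replace('camera(v)','camera(v)').split('for v in T:')[0])
t=camera("top")
s=t["img"];cv2.imwrite("pics/t6.png",cv2.resize(s[180:360,80:480],None,fx=2,fy=2)[:,:,::-1])
# tin lid: bright, low-saturation blob near tray
hsv=cv2.cvtColor(s,cv2.COLOR_RGB2HSV)
m=((hsv[...,1]<60)&(hsv[...,2]>140)).astype(np.uint8);m[:, :335]=0;m[:,400:]=0;m[:250]=0;m[320:]=0
n,l,st,ce=cv2.connectedComponentsWithStats(m);i=1+st[1:,4].argmax();print(st[i],ce[i],ray(t,ce[i],.032).round(4))
E
```

```text
time: 32.2
ee_pos: [0.649, 0.2545, 0.006]
tcp_rot: [179.7, 0.0, 90.0]
wrist_force: [0.6, 0.0, -0.1]
opening: 0.0855
grasp_force: 0.0
time: 32.87
ee_pos: [0.6495, 0.2554, 0.0064]
tcp_rot: [179.6, 0.0, 90.0]
wrist_force: [-1.0, -0.2, 5.8]
opening: 0.0444
grasp_force: 40.9
time: 33.53
ee_pos: [0.6477, 0.255, 0.103]
tcp_rot: [179.9, 0.1, 90.0]
wrist_force: [0.3, 0.5, -1.0]
opening: 0.0444
grasp_force: 40.9
[343 272  27  26 540] [356.55       284.62407407] [ 0.4637 -0.1754  0.032 ]
```

View pics/t6.png

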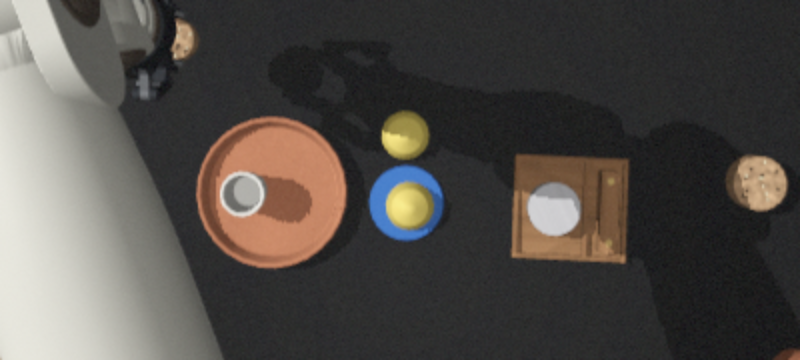

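The tin stands in the wide bay at (554,209), measured at (0.464, −0.176), and the small cake is in the gripper. I'll carry the cake over.

```bash
python3 -m handwheel '{"gripper":[-1,-1,-1,-1,-1,-1,-1,-1],"slide":[[-15,-6,0],[-28,-12,0],[-28,-12,0],[-28,-12,0],[-28,-12,0],[-28,-12,0],[-28,-12,0],[-28,-12,0]],"yaw":[0,0,0,0,0,0,0,0]}'
python3 -m handwheel '{"gripper":[-1,-1,-1,-1,-1,-1,-1,-1],"slide":[[-28,-12,0],[-28,-12,0],[-28,-12,0],[-28,-12,0],[-28,-12,0],[-28,-12,0],[-28,-12,0],[-24,-11,0]],"yaw":[0,0,0,0,0,0,0,0]}'
python3 -m handwheel '{"gripper":[-1,-1,-1,-1,-1,-1,-1,-1],"slide":[[0,0,0],[0,0,0],[0,0,15],[0,0,20],[0,0,10],[0,0,0],[0,0,0],[0,0,0]],"yaw":[0,0,0,0,0,0,0,0]}'
```

```text
time: 34.25
ee_pos: [0.5568, 0.0429, 0.103]
tcp_rot: [179.9, 0.1, 90.0]
wrist_force: [0.5, -0.6, 0.0]
opening: 0.0445
grasp_force: 41.0
time: 34.92
ee_pos: [0.4619, -0.1771, 0.103]
tcp_rot: [179.8, 0.0, 90.0]
wrist_force: [0.0, -0.3, -2.3]
opening: 0.0443
grasp_force: 41.0
time: 35.58
ee_pos: [0.4642, -0.1756, 0.0601]
tcp_rot: [179.7, 0.1, 90.1]
wrist_force: [-0.1, 0.1, 0.6]
opening: 0.0444
grasp_force: 41.0
```

```bash
python3 -m handwheel '{"gripper":[-1,-1,-1,-1,-1,-1],"slide":[[0,-0.5,10],[0,0,6],[0,0,3],[0,0,0],[0,0,0],[0,0,0]],"yaw":[0,0,0,0,0,0]}'
python3 - <<'E'
from h import *
s=camera("side");cv2.imwrite("pics/s7.png",cv2.resize(s["img"][220:360,200:360],None,fx=4,fy=4)[:,:,::-1])
E
```

```text
time: 36.08
ee_pos: [0.4633, -0.1759, 0.0403]
tcp_rot: [179.7, 0.0, 90.0]
wrist_force: [0.2, 0.1, -0.5]
opening: 0.0442
grasp_force: 40.9
```

View pics/s7.png

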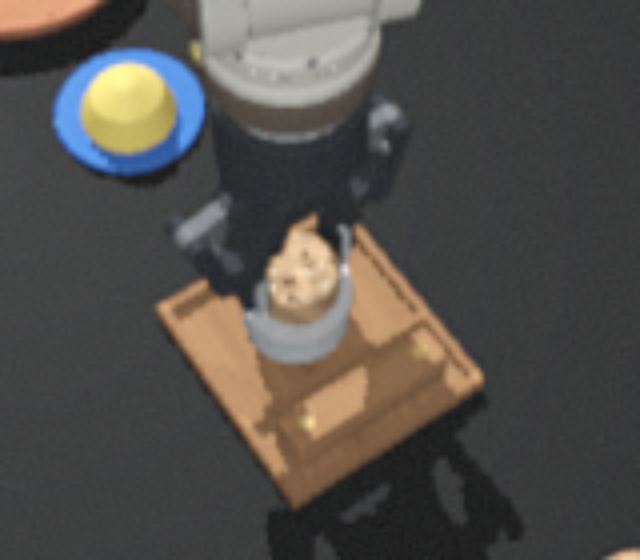

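The cake sits centrally on the tin lid at (300,275) in the crop. I'll release it and go for the large cake.

```bash
python3 -m handwheel '{"gripper":[0.5,0.8,1,1,1,1,1,1],"slide":[[0,0,0],[0,0,0],[0,0,0],[0,0,0],[0,0,-8],[0,0,-22],[0,0,-30],[0,0,-20]],"yaw":[0,0,0,0,0,0,0,0]}'
python3 -m handwheel '{"gripper":[1,1,1,1,1,1,1,1],"slide":[[-15,2,0],[-28,4,0],[-28,4,0],[-28,4,0],[-28,4,0],[-28,4,0],[-28,4,0],[-28,4,0]],"yaw":[0,0,0,0,0,0,0,0]}'
python3 -m handwheel '{"gripper":[1,1,1,1,1,1,1,1],"slide":[[-30,6,0],[0,0,20],[0,0,25],[0,0,25],[0,0,20],[0,0,15],[0,0,0],[0,0,0]],"yaw":[0,0,0,0,0,0,0,0]}'
```

```text
time: 36.8
ee_pos: [0.4632, -0.1759, 0.1232]
tcp_rot: [179.6, 0.1, 90.0]
wrist_force: [0.4, 0.4, -0.0]
opening: 0.0856
grasp_force: 0.0
time: 37.47
ee_pos: [0.4931, -0.3883, 0.1214]
tcp_rot: [179.7, 0.1, 90.0]
wrist_force: [0.6, 1.1, 0.2]
opening: 0.0852
grasp_force: 0.0
time: 38.13
ee_pos: [0.4993, -0.4167, 0.0158]
tcp_rot: [179.8, 0.0, 90.0]
wrist_force: [0.9, -0.3, 0.7]
opening: 0.0857
grasp_force: 0.0
```

```bash
python3 -m handwheel '{"gripper":[1,1,0,-1,-1,-1,-1,-1],"slide":[[0,0,9],[0,0,0],[0,0,0],[0,0,0],[0,0,0],[0,0,0],[0,0,0],[0,0,0]],"yaw":[0,0,0,0,0,0,0,0]}' 45
python3 -m handwheel '{"gripper":[-1,-1,-1,-1,-1,-1,-1,-1],"slide":[[0,0,0],[0,0,0],[0,0,-10],[0,0,-25],[0,0,-30],[0,0,-30],[0,0,-20],[0,0,0]],"yaw":[0,0,0,0,0,0,0,0]}'
python3 -m handwheel '{"gripper":[-1,-1,-1,-1,-1,-1,-1,-1],"slide":[[15,0,0],[28,-1.3,0],[28,-1.3,0],[28,-1.3,0],[28,-1.3,0],[28,-1.3,0],[28,-1.3,0],[28,-1.3,0]],"yaw":[0,0,0,0,0,0,0,0]}'
python3 -m handwheel '{"gripper":[-1,-1,-1,-1,-1,-1,-1,-1],"slide":[[28,-1.3,0],[28,-1.3,0],[28,-1.3,0],[28,-1.3,0],[28,-1.3,0],[28,-1.3,0],[28,-1.3,0],[28,-1.3,0]],"yaw":[0,0,0,0,0,0,0,0]}'
python3 -m handwheel '{"gripper":[-1,-1,-1,-1,-1,-1,-1,-1],"slide":[[28,-1.3,0],[28,-1.3,0],[22,-1,0],[0,0,0],[0,0,20],[0,0,25],[0,0,25],[0,0,0]],"yaw":[0,0,0,0,0,0,0,0]}'
```

```text
time: 38.8
ee_pos: [0.5001, -0.4173, 0.008]
tcp_rot: [179.6, 0.1, 90.0]
wrist_force: [-0.4, -0.0, 5.8]
opening: 0.0624
grasp_force: 49.8
time: 39.47
ee_pos: [0.5005, -0.418, 0.1279]
tcp_rot: [179.4, 0.3, 90.0]
wrist_force: [0.4, 0.3, -0.3]
opening: 0.0623
grasp_force: 49.5
time: 40.13
ee_pos: [0.4892, -0.2044, 0.1212]
tcp_rot: [179.8, 0.0, 90.0]
wrist_force: [0.9, -0.7, -0.5]
opening: 0.0625
grasp_force: 49.5
time: 40.8
ee_pos: [0.4788, 0.0194, 0.1211]
tcp_rot: [179.8, 0.1, 90.0]
wrist_force: [1.1, -0.0, -0.9]
opening: 0.062
grasp_force: 49.5
time: 41.47
ee_pos: [0.4732, 0.0952, 0.0465]
tcp_rot: [-179.9, 0.1, 90.0]
wrist_force: [-1.0, 0.3, -2.5]
opening: 0.0623
grasp_force: 49.8
```

```bash
python3 -m handwheel '{"gripper":[-1,-1,-1,-1,-1,-1,-1],"slide":[[13,1,0],[15,1,0],[0,0,0],[0,0,12],[0,0,8],[0,0,0],[0,0,0]],"yaw":[0,0,0,0,0,0,0]}'
python3 - <<'E'
from h import *
s=camera("side");cv2.imwrite("pics/s8.png",cv2.resize(s["img"][120:260,130:290],None,fx=4,fy=4)[:,:,::-1])
E
```

```text
time: 42.05
ee_pos: [0.4775, 0.1233, 0.0305]
tcp_rot: [179.8, 0.1, 90.0]
wrist_force: [0.3, 0.2, -0.6]
opening: 0.0625
grasp_force: 49.8
```

View pics/s8.png

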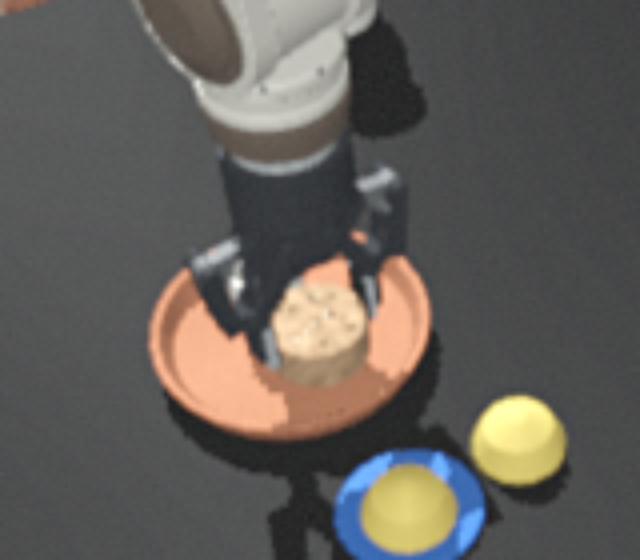

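The cake is level over the near-right part of the saucer floor, at (320,330) in the crop. I'll lower and release it.

```bash
python3 -m handwheel '{"gripper":[-1,-1,-1,-1,-1,-1],"slide":[[0,-2,8],[0,0,5],[0,0,3.5],[0,0,0],[0,0,0],[0,0,0]],"yaw":[0,0,0,0,0,0]}'
python3 -m handwheel '{"gripper":[0.6,0.8,1,1,1,1,1,1],"slide":[[0,0,0],[0,0,0],[0,0,0],[0,0,0],[0,0,-10],[0,0,-30],[0,0,-30],[0,0,-30]],"yaw":[0,0,0,0,0,0,0,0]}'
python3 -m handwheel '{"gripper":[1,1,1,1,1,1,1,1],"slide":[[0,0,-30],[0,0,-30],[0,-20,0],[0,-30,0],[0,-30,0],[0,-30,0],[0,-30,0],[0,0,0]],"yaw":[0,0,0,0,0,0,0,0]}'
python3 - <<'E'
from h import *
t=camera("top")["img"];s=camera("side")["img"]
a=cv2.resize(t[150:330,60:480],None,fx=1.9,fy=1.9);b=cv2.resize(s[80:350,90:330],None,fx=.95,fy=.95)
o=np.zeros((600,800,3),np.uint8);o[:342,:798]=a;b2=cv2.resize(s[110:350,90:440],(376,258));o[342:,:376]=b2;cv2.imwrite("pics/f9.png",o[:,:,::-1])
E
```

```text
time: 42.6
ee_pos: [0.4762, 0.124, 0.0147]
tcp_rot: [179.7, 0.1, 90.0]
wrist_force: [0.4, 0.1, -1.1]
opening: 0.0624
grasp_force: 49.8
time: 43.27
ee_pos: [0.4754, 0.124, 0.1166]
tcp_rot: [179.7, 0.1, 90.0]
wrist_force: [0.7, 0.5, 0.1]
opening: 0.0853
grasp_force: 0.0
time: 43.93
ee_pos: [0.3319, 0.1239, 0.1756]
tcp_rot: [179.7, 0.0, 90.1]
wrist_force: [0.2, -0.3, 0.1]
opening: 0.0855
grasp_force: 0.0
```

View pics/f9.png

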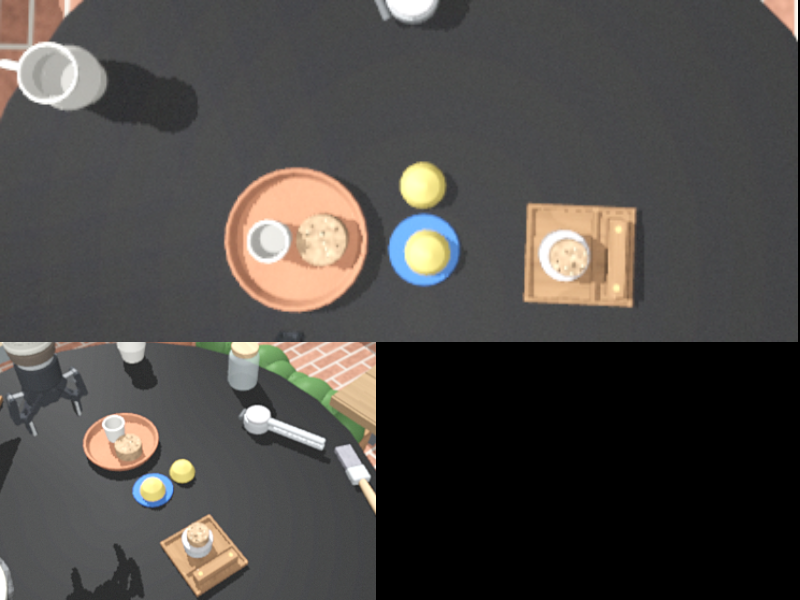

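Both kits are complete: the cup at (268,241) and large cake at (322,240) stand flat in the saucer, the bar is in its bay, and the small cake is centred on the tin. The pitcher and squeezer have not moved. I'm handing it in.

```bash
python3 -c "
from workcell import ticket
print(ticket.job_done())"
```

```text
the job is handed in; nothing more can be done
None
```

Both kits are made up and handed in at about 44 s of the 122 s allowed: the last pictures show all five items in place and the pitcher and squeezer undisturbed, but the hand-in returned no verdict.

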